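# Dock the dry box and crack its stuck lid

## Robot

A 7-joint arm with a two-finger parallel gripper is mounted at the origin on the work surface; the furniture and walls round the work are solid. World frame = base frame: x ahead of the robot, y to its left, z up, the work surface at z = 0. Lengths are in m, angles in rad, forces in N, time in s.
With the tool pointing down it reaches from about 0.425 to 0.95 m from the base axis. Payload 16.7 kg.
Tool frame: the origin (TCP) lies at the very end of the fingers, on their centre line; the grasp point (between the pads) lies 19 mm behind it (tcp_to_grasp is the distance from the TCP to the grasp point, in m); z points along the fingers, y is the direction in which the jaws open and shut (so a half turn about z gives the same grasp; the last joint's range is limited). The gripper opens to 94 mm and grips with 3 to 60 N. Pads are 16 mm wide; open, the fingers measure 119 mm over their backs; the gripper's body (75 mm by 177 mm) begins 78 mm behind the grasp point.
Start: joints at [-1.256, 0.426, 0.074, 1.606, -0.034, 1.111, -0.067], TCP at [0.303, 0.603, 0.205] pointing down, gripper open.
Joint ranges: [-2.85, 2.85], [-0.5, 2.14], [-1.23, 1.37], [0.21, 2.46], [-1.02, 4.16], [0.16, 2.05], [-2.73, 2.73]. Speed limits (rad/s): [1.89, 1.89, 2.39, 2.39, 3.01, 3.01, 3.01].

## Interface

Orientations are given as a rotation vector (axis times angle).
In Python, from station import sense, get_image, get_calibration, close_job, tcp_to_grasp gives the robot as it stands. The module is installed in compiled form; this text tells all that it offers.
- The arm moves only by the shell command python3 -m pendant 'ROWS'. ROWS is JSON, a list of rows, each a list of 5 numbers: the opening, from 0 (shut) to 1 (fully open), then the shift along the tool's x, y, z in cm, then the turn about the tool's z in degrees. A call has 1 to 20 rows; each row is the pose to reach, as a shift and turn from the pose commanded when the call began, along the tool's axes at that moment; what a row does not reach only later rows make up. A row lasts 1/12 s, in which the tool goes at most 41.7 mm and 7.16 degrees, less where a joint would pass 70% of its speed; a pose out of reach is approached as far as the arm can. A call with a gripper value outside its range is refused whole. The fingers move at their own pace and stop on an object; the grip force is fixed at half the most. Time passes only in rows, so rows that repeat a pose let the fingers close. It gives the time, the measured TCP pose, the force and the opening at its end, in the units of the state.
- sense(): the state, without advancing time (a new reading comes with each control period).
- get_image(name): name is "scene" or "top" or "wrist"; returns (picture, depth): 384x512x3 uint8, red, green, blue; 384x512 float32, m along the optical axis (not along the pixel's ray), 0 where there is no reading.
- get_calibration(name): a dict with "fx", "fy", "cx", "cy" (pixels), "view" (4x4, takes a point from world to camera coordinates); the wrist camera has in their place "mount" (4x4, takes a point from camera to tool coordinates, whose origin is the TCP and whose axes are the flange's). Camera axes: x right, y down, z forward; pixel columns grow to the right and rows downward; lengths in m; the calibration is good to about 2 mm. A picture is of the moment at which its call begins: read the wrist's pose just before it. get_calibration takes no time and is no camera call.
- close_job(): hands the job in, once; it reports no verdict.
The state is a dict: "time_s": time; "joints": joint angles; "qd": joint speeds; "effort": joint torques, N m; "ee_pos": TCP position; "ee_rot": TCP orientation; "wrist_force": force on the tool from outside, world axes, zero at the start; "ft_torque": the same for the moment, N m; "gripper_width": opening from 0.0 (shut) to 1.0 (fully open).
Only numpy, scipy, OpenCV 4.12 (cv2) and the standard library are available. Lean on these libraries where they do the work, as an engineer would, in place of code of your own. Each camera call takes 0.05 s, during which the arm holds its last target.

## Task

Slide the small dry box along the bench into its hold-down dock until it is fully home against the end stop, then take its lid by the handle and break the stuck seal so the box can breathe. Finish still holding the lid just ajar, its front edge about 25 mm up: do not let it fall shut or let go of it, and never fling it wide open (never more than 50 mm at the front edge). Keep the box on the bench, do not open the lid before the box is in the dock, and leave the other things on the bench where they are.

Things in the scene. Friction and masses are not known exactly. Their poses are not given: they have to be found in the camera images.
- dry_box: loose grey metal box, 0.9 kg. Origin: centre of its underside; +x to the lid's hinge, -x to the front (opening edge, towards the robot), y along the hinge, z up. Foot flange 120 (x) x 110 (y) x 8 mm; walls 96 (x) x 110 (y) mm up to z = 70; flat end faces at y = +-55 mm to push on; lid top z = 80, handle top z = 115. Sliding friction 3 to 8 N. Outside the dock it would lift with the stuck lid
- dock: aluminium dock screwed to the bench, 200 (x) x 155 (y) mm, 24 high, mouth at its +y end; the box slides in along -y. Origin and axes: those of the box when home. Inner rail faces x = +-63 mm (3 mm play a side), y = -55 to +55, lips in to x = +-53 at z = 11 to 18 hold the flange down; wings 16 high flare the mouth to 165 mm wide at y = 90; end stop face at y = -55 touches the box's end face
- dock_mouth (a point): point on the bench in the middle of the dock's mouth, 90 mm from the dock's origin along its +y. Axes are the dock's. The box starts beyond it: box origin 150 to 190 mm from the dock's origin along +y, up to 15 mm off the dock's axis and 0.12 rad askew. All this stands inside a fixed wire ring 600 mm across and 41 mm high
- dry_box_lid (a joint): lid's opening angle, rad: 0 shut, grows as the front edge rises (102 mm from the hinge: 0.25 rad is a 25 mm gap, 0.5 is 50). The gasket is stuck: the upward pull needed at the handle peaks at 13 to 16 N in the first 0.02 rad, fades by 0.1 rad (it lets go suddenly), then it is 1 to 3 N (lid weight 0.16 kg); a stay stops it at 0.62. The hinge is free: released, the lid falls shut; touching shut, it sticks again
- lid_hinge (a point): middle of the hinge line: 49 mm behind the box origin (+x of the box), 71 mm above its underside. Axes are the lid's, parallel to the box's when shut; the lid turns about y
- lid_grip (a point): middle of the lid's handle, a bow of 12 mm round steel bar, 52 mm long along the box's y; shut, its axis is 109 mm above the underside of the box, 29 mm above the lid, 85 mm ahead of the hinge line (-x) and 38 mm above it. 23 mm free under the bar. Pinch it from above, fingers ahead of and behind the bar. Axes are the lid's
- marker_1: bystander: marker pen lying, 130 mm, 18 mm thick, in front of the work; leave alone
- copper_bend_1: bystander: copper U-bend lying flat, 66 x 41 x 11 mm, in front of the dock; leave alone
- flare_nut_1: bystander: brass flare nut, 21 x 18 x 26 mm, in front of the dock; leave alone
There are look-alikes about, which are no part of the job. Of the things that look like the dry_box, the largest one is meant.

How it is judged:
By the outcome, as a careful person would: the job done as asked, in the order asked, and still so for the second after the job is handed in, while the arm keeps its last pose, push and grip.
It also fails if it takes over 54 s, if anything falls off the work surface, if the arm or the gripper's body presses on something with over 40 N, if the wrist force passes 120 N, or if a joint passes its speed limit or range.

## Working session

There is one attempt and no reset: what is moved stays moved. The work goes in short steps, Python scripts to look and compute and a shell command to move; the robot and the scene stay as the last step left them, time stands still between calls to the robot, and variables do not carry over. Pictures are saved under pics/ and viewed, and the job is handed in when it is done.

```bash
mkdir -p pics; python3 - <<'E'
from station import *
import cv2,numpy as np
print(sense()); print(tcp_to_grasp)
for n in("scene","top","wrist"):
    p,d=get_image(n); cv2.imwrite(f"pics/{n}0.png",p[:,:,::-1]); np.savez(f"pics/{n}0.npz",p=p,d=d)
    c=get_calibration(n); print(n,{k:np.round(np.array(v),4).tolist() for k,v in c.items()})
E
```

```text
{'time_s': 0.0, 'joints': array([-1.25550411,  0.42672597,  0.07385026,  1.60660732, -0.03410383,
        1.11078603, -0.06710993]), 'qd': array([ 0.000874  ,  0.00079584,  0.00081822,  0.0003658 , -0.00075984,
       -0.00035016, -0.00139615]), 'effort': array([ 8.83543453e-04, -9.35825658e+01,  3.66781846e+00, -4.54207599e+01,
       -4.86964337e-02,  1.99961109e-02,  1.60291224e-04]), 'ee_pos': array([0.30239106, 0.60298967, 0.20477948]), 'ee_rot': array([-7.23558049e-01, -3.05692388e+00,  1.96458234e-03]), 'wrist_force': array([ 0.39532408, -1.02206204, -0.67621879]), 'ft_torque': array([-0.02020961, -0.02243572, -0.00596612]), 'gripper_width': 1.0014246896474268}
0.0188
scene {'fx': 404.9336, 'fy': 404.9336, 'cx': 259.4383, 'cy': 192.8288, 'view': [[0.8598, -0.5099, -0.0259, -0.4142], [-0.2282, -0.3385, -0.9129, 0.1901], [0.4567, 0.7909, -0.4074, 0.9609], [0.0, 0.0, 0.0, 1.0]]}
top {'fx': 388.9174, 'fy': 388.9174, 'cx': 253.8453, 'cy': 191.4226, 'view': [[-0.0242, -0.9996, -0.0162, -0.02], [-0.9967, 0.0254, -0.0775, 0.4766], [0.0779, 0.0143, -0.9969, 1.0989], [0.0, 0.0, 0.0, 1.0]]}
wrist {'fx': 268.6863, 'fy': 268.6863, 'cx': 255.4191, 'cy': 192.9724, 'mount': [[-0.0001, -0.9622, -0.2723, 0.0799], [1.0, -0.0006, 0.0015, 0.0002], [-0.0016, -0.2723, 0.9622, -0.1805], [0.0, 0.0, 0.0, 1.0]]}
```

View pics/scene0.png

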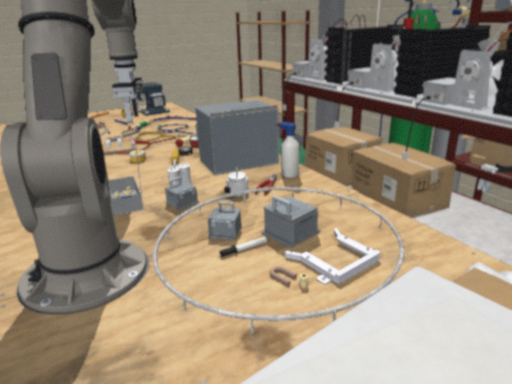

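View pics/top0.png

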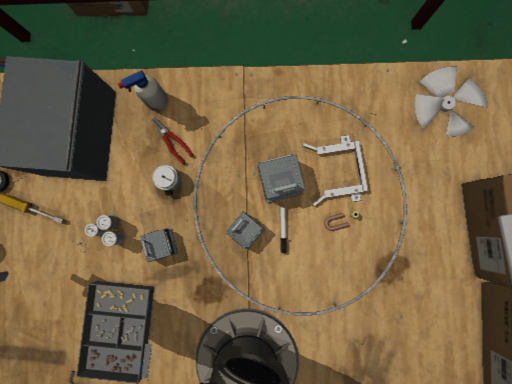

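View pics/wrist0.png

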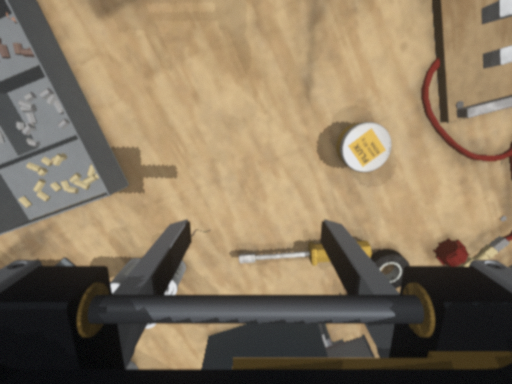

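Candidates for the dry_box in the top view are the box at (282,178), a smaller one at (245,230) and another outside the ring at (158,245). The dark cabinet at (55,115) has no handle. I choose (282,178): it is the largest with a handle, and it stands before the dock's mouth. I'll check that in a close crop and measure it.

```bash
cat > h.py <<'E'
from station import *
import cv2,numpy as np
from scipy.spatial.transform import Rotation as R
def cloud(n,d,pose=None):
    c=get_calibration(n); v,u=np.mgrid[0:d.shape[0],0:d.shape[1]]
    P=np.stack([(u-c['cx'])/c['fx']*d,(v-c['cy'])/c['fy']*d,d],-1)
    if n=="wrist":
        M=np.array(c['mount']); T=np.eye(4); T[:3,:3]=R.from_rotvec(pose[1]).as_matrix(); T[:3,3]=pose[0]; M=T@M
    else: M=np.linalg.inv(np.array(c['view']))
    return P@M[:3,:3].T+M[:3,3]
E
python3 - <<'E'
from h import *
z=np.load("pics/top0.npz");p,d=z['p'],z['d'];W=cloud("top",d)
for name,(u0,v0,u1,v1) in dict(box=(250,145,312,210),sm=(222,205,270,252),out=(138,225,182,266)).items():
    w=W[v0:v1,u0:u1].reshape(-1,3)
    for lo,hi in((.055,.09),(.09,.13),(.03,.055)):
        s=w[(w[:,2]>lo)&(w[:,2]<hi)]
        if len(s)>5:
            r=cv2.minAreaRect((s[:,:2]*1000).astype(np.float32)); print(name,lo,len(s),np.round(r[0],1),np.round(r[1],1),round(r[2],1),np.median(s[:,2]).round(4))
print("bench",np.median(W[270:300,230:270,2]))
w=W[125:215,298:375].reshape(-1,3)
s=w[(w[:,2]>.008)&(w[:,2]<.04)]
print(cv2.minAreaRect((s[:,:2]*1000).astype(np.float32)),len(s))
c=cv2.resize(p[120:260,215:385,::-1],None,fx=4.5,fy=4.2,interpolation=3);cv2.imwrite("pics/crop1.png",c)
zs=np.load("pics/scene0.npz")['p'];cv2.imwrite("pics/crop2.png",cv2.resize(zs[180:300,190:400,::-1],None,fx=3.8,fy=3.8,interpolation=3))
E
```

```text
box 0.055 1412 [ 512.8 -107.1] [104.6 113. ] 11.7 0.0806
box 0.09 109 [ 477.9 -114.1] [11.4 62.2] 12.2 0.1143
sm 0.055 528 [366.2  -2.1] [71.4 72.8] 48.5 0.0573
sm 0.03 189 [365.9  -2.5] [72.1 77.6] 48.2 0.0535
out 0.055 529 [331.8 243.6] [74.1 70.7] 15.1 0.0574
out 0.03 222 [331.7 244.1] [77.6 72.7] 15.0 0.0533
bench 0.0013667920177283799
((542.307861328125, -263.4704895019531), (195.50616455078125, 268.12310791015625), 80.54594421386719) 1021
```

View pics/crop1.png

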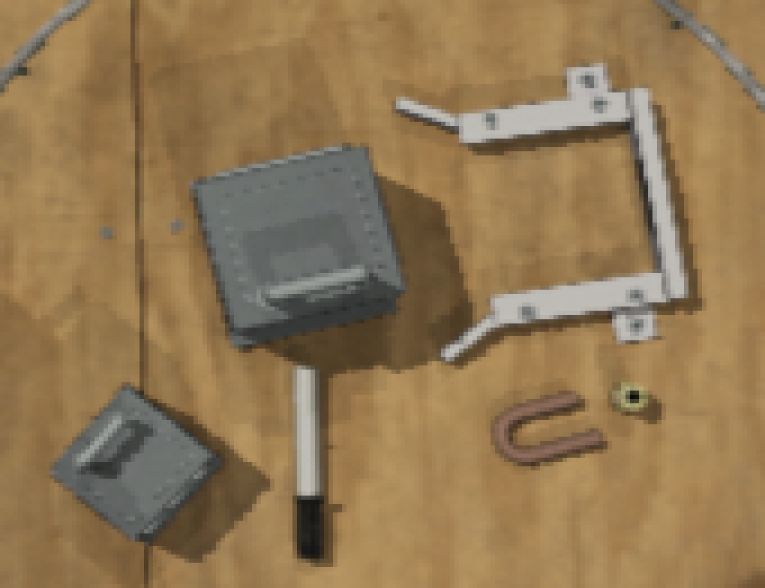

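View pics/crop2.png

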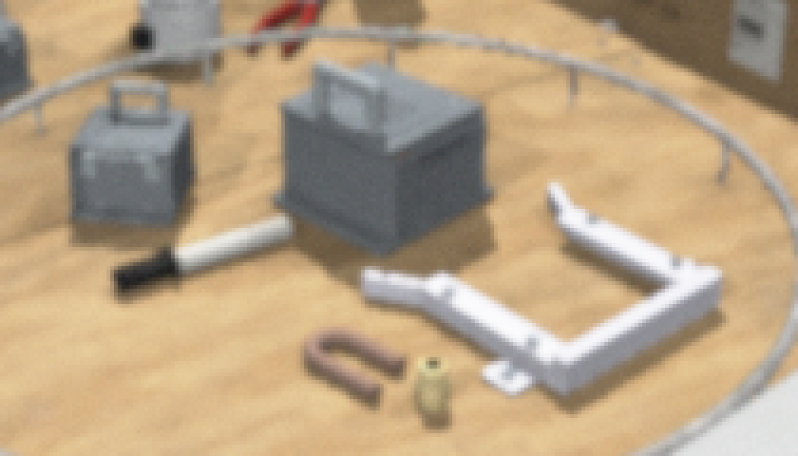

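The crops confirm it: the box at (282,178) is about 1.5 times the size of its look-alike, with its handle on the robot's side. Next I measure the dock.

```bash
python3 - <<'E'
from h import *
z=np.load("pics/top0.npz");p,d=z['p'],z['d'];W=cloud("top",d)
c=get_calibration("top");M=np.linalg.inv(np.array(c['view']))
def ray(u,v,h):
    r=M[:3,:3]@np.array([(u-c['cx'])/c['fx'],(v-c['cy'])/c['fy'],1]);o=M[:3,3];return (o+r*(h-o[2])/r[2])[:2]*1000
hsv=cv2.cvtColor(p,cv2.COLOR_RGB2HSV)
m=((hsv[...,1]<40)&(hsv[...,2]>165)); 
roi=np.zeros_like(m);roi[130:208,298:372]=1;m&=roi
vv,uu=np.nonzero(m)
P=np.array([ray(u,v,.0215) for u,v in zip(uu,vv)])
k=W[m][:,2]; print(np.percentile(k,[5,25,50,75,95]))
# rails: by image region
def fit(sel):
    q=P[sel].astype(np.float32); vx,vy,x,y=cv2.fitLine(q,cv2.DIST_HUBER,0,.01,.01).ravel(); return np.degrees(np.arctan2(vy,vx)),(x,y),sel.sum()
print("up",fit((uu>318)&(uu<353)&(vv<155)&(vv>139)))
print("lo",fit((uu>326)&(uu<360)&(vv>180)&(vv<200)))
print("end",fit((uu>356)&(uu<372)&(vv>144)&(vv<182)))
th=np.radians(np.arange(0,10,.5))
for yaw in (3,4,5,6,7):
    a=np.radians(yaw);ex=np.array([np.cos(a),np.sin(a)]);ey=np.array([-ex[1],ex[0]])
    X=P@ex;Y=P@ey; hx=np.histogram(X,np.arange(X.min(),X.max()+3,3)); print(yaw,X.min().round(1),hx[0].tolist()); hy=np.histogram(Y,np.arange(Y.min(),Y.max()+3,3));print('  ',Y.min().round(1),hy[0].tolist())
cv2.imwrite("pics/m.png",cv2.resize((m[120:220,290:380]*255).astype(np.uint8),None,fx=6,fy=6,interpolation=0))
E
```

```text
[0.00495026 0.01673245 0.01894935 0.02175754 0.02608374]
up (np.float32(-79.09686), (np.float32(597.4707), np.float32(-269.526)), np.int64(229))
lo (np.float32(-85.558876), (np.float32(470.8958), np.float32(-285.16418)), np.int64(236))
end (np.float32(7.564019), (np.float32(549.1402), np.float32(-339.8589)), np.int64(111))
3 423.9 [9, 11, 8, 9, 8, 9, 13, 18, 32, 36, 38, 40, 42, 28, 16, 3, 3, 3, 3, 4, 3, 3, 3, 4, 4, 2, 4, 3, 4, 3, 3, 3, 3, 3, 3, 3, 3, 3, 3, 3, 3, 3, 3, 3, 3, 3, 4, 3, 10, 22, 36, 39, 40, 38, 39, 29, 19, 16, 12, 7, 4, 6, 8, 4]
   -377.4 [14, 28, 36, 39, 29, 19, 8, 14, 18, 13, 12, 18, 25, 21, 19, 15, 20, 21, 22, 17, 15, 12, 16, 15, 15, 14, 14, 13, 16, 14, 16, 13, 11, 9, 12, 14, 10, 9, 12, 13, 11, 9, 10, 6, 3, 6, 4, 5, 4, 5, 5, 2, 2, 2, 2, 2, 1]
4 419.7 [11, 12, 7, 9, 9, 7, 14, 27, 34, 37, 40, 43, 39, 24, 7, 3, 3, 3, 4, 3, 3, 3, 3, 3, 3, 3, 3, 3, 4, 2, 3, 4, 3, 4, 3, 3, 3, 4, 3, 3, 3, 3, 3, 3, 3, 4, 3, 3, 12, 29, 38, 40, 37, 39, 38, 26, 17, 15, 10, 5, 5, 7, 7, 1]
   -385.5 [15, 33, 47, 37, 23, 10, 7, 17, 19, 13, 14, 21, 23, 20, 20, 19, 22, 21, 19, 13, 14, 13, 15, 15, 14, 
[... 699 characters left out ...]
 3, 3, 3, 18, 42, 40, 36, 35, 37, 38, 19, 14, 12, 9, 6, 8, 8, 1]
   -401.3 [27, 53, 51, 21, 5, 9, 13, 16, 20, 21, 17, 14, 18, 23, 28, 23, 20, 15, 15, 13, 15, 14, 15, 14, 13, 14, 15, 14, 14, 16, 13, 13, 13, 9, 7, 8, 13, 14, 15, 14, 9, 6, 3, 6, 4, 6, 5, 4, 4, 4, 6, 4, 2, 2]
7 400.4 [8, 7, 7, 11, 9, 5, 4, 20, 39, 35, 36, 42, 44, 44, 9, 4, 3, 4, 3, 3, 4, 3, 4, 3, 2, 4, 3, 3, 3, 3, 3, 3, 3, 3, 3, 3, 3, 3, 3, 3, 3, 3, 3, 3, 3, 4, 3, 3, 3, 9, 42, 42, 37, 34, 36, 42, 21, 12, 10, 12, 9, 7, 8, 2]
   -409.0 [45, 53, 50, 4, 4, 15, 13, 15, 24, 20, 16, 14, 17, 26, 29, 24, 15, 15, 13, 14, 17, 13, 15, 13, 13, 16, 14, 14, 15, 13, 14, 15, 11, 7, 5, 11, 13, 16, 14, 13, 9, 2, 5, 5, 6, 6, 5, 5, 3, 4, 5, 4, 2, 1]
```

View pics/m.png

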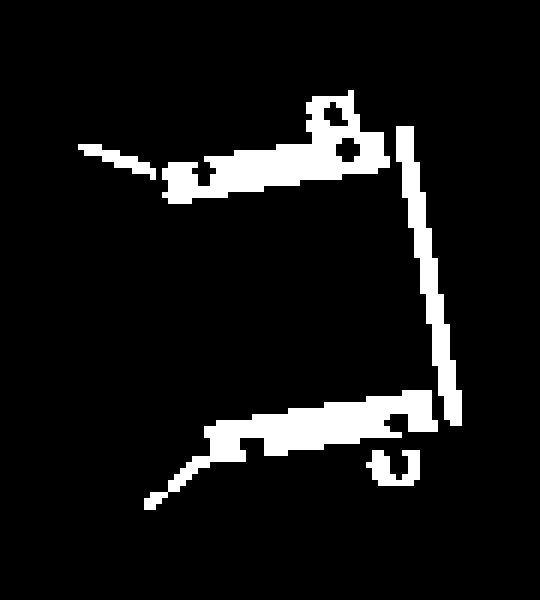

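```bash
python3 -m pendant '[[0.68,-1,-1,0,2],[0.68,-3,-3,0,5],[0.68,-5.5,-5.6,0,9],[0.68,-8,-8.2,0,13],[0.68,-10.6,-10.8,0,17],[0.68,-13.2,-13.4,0,21],[0.68,-15.8,-16,0,25],[0.68,-18.4,-18.7,0,29],[0.68,-21,-21.4,0,33],[0.68,-23.6,-24,0,37],[0.68,-26.2,-26.7,0,41],[0.68,-28.8,-29.4,0,45],[0.68,-31.4,-32,0,48],[0.68,-34,-34.7,0,50],[0.68,-36.6,-37.3,0,52],[0.68,-39.2,-40,0,54],[0.68,-41.8,-42.6,0,55],[0.68,-44,-44.9,0,56.4],[0.68,-45.2,-46.1,0,56.4],[0.68,-45.7,-46.6,0,56.4]]'
python3 - <<'E'
from h import *
s=sense();print(s['joints'].round(2))
p,d=get_image("wrist");cv2.imwrite("pics/w1.png",p[:,:,::-1])
p,d=get_image("top");cv2.imwrite("pics/t1.png",p[:,:,::-1])
E
```

```text
time_s: 1.82
ee_pos: [0.502, -0.0214, 0.2055]
ee_rot: [2.088, 2.347, -0.0]
wrist_force: [-0.1, 0.4, -0.9]
gripper_width: 0.681
[-0.62  0.15  0.6   2.01 -0.1   1.01  0.14]
```

View pics/w1.png

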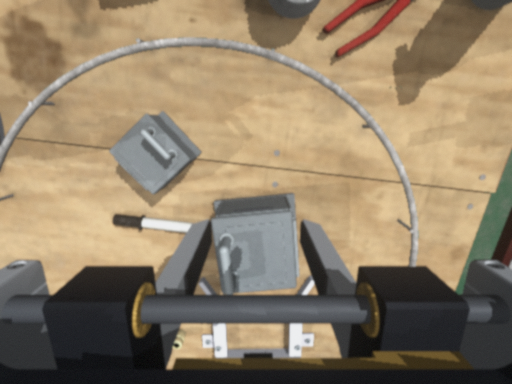

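View pics/t1.png

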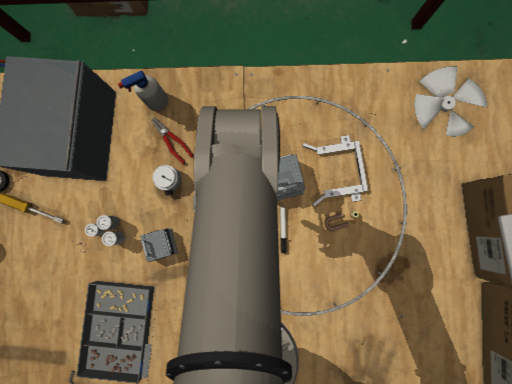

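The wrist view shows the box at (255,240) between the fingers' projections, with the dock square behind it: rails at columns 220 and 296, end bar at row 353. I'll refine the dock's and the box's poses from this view.

```bash
python3 - <<'E'
from h import *
s=sense();p,d=get_image("wrist");np.savez("pics/w2.npz",p=p,d=d)
W=cloud("wrist",d,(s['ee_pos'],s['ee_rot']))*1000
cv2.imwrite("pics/w2.png",cv2.resize(p[190:365,170:350,::-1],None,fx=4,fy=3.4,interpolation=3))
b=W[190:300,205:310].reshape(-1,3);b=b[(b[:,2]>72)&(b[:,2]<86)]
r=cv2.minAreaRect(b[:,:2].astype(np.float32));print("lid",len(b),r,np.median(b[:,2]))
b=W[190:300,205:310].reshape(-1,3);b=b[(b[:,2]>95)&(b[:,2]<125)]
print("handle",len(b),cv2.minAreaRect(b[:,:2].astype(np.float32)))
a=np.radians(7);ex=np.array([np.cos(a),np.sin(a)]);ey=np.array([-ex[1],ex[0]])
q=W[278:362,195:325].reshape(-1,3); q=q[(q[:,2]>8)&(q[:,2]<40)]
X=(q[:,:2]-[534.3,-281.4])@np.stack([ex,ey],1)
for lo in range(-80,110,10):
    m=(X[:,1]>lo)&(X[:,1]<lo+10);x=X[m,0]
    L=x[(x<0)];U=x[x>0]
    print(lo,m.sum(),L.max().round(1) if len(L) else None,U.min().round(1) if len(U) else None,np.median(q[m,2]).round(1) if m.any() else None)
for lo in range(-80,90,20):
    m=(X[:,0]>lo)&(X[:,0]<lo+20)&(X[:,1]<-40);print(lo,m.sum(),np.percentile(X[m,1],[5,50,95]).round(1) if m.any() else None)
E
```

```text
lid 5597 ((513.7335815429688, -107.40007019042969), (105.04409790039062, 108.2136459350586), 12.011292457580566) 80.77833074532737
handle 550 ((478.94970703125, -113.01129150390625), (11.911983489990234, 60.101558685302734), 12.396408081054688)
-80 0 None None None
-70 0 None None None
-60 270 -0.4 1.3 13.1
-50 121 -51.6 54.7 18.5
-40 108 -51.3 54.8 18.8
-30 140 -51.3 55.3 18.5
-20 115 -52.4 55.0 18.5
-10 131 -52.0 54.6 18.6
0 129 -51.6 54.4 18.4
10 122 -51.7 54.1 18.5
20 0 None None None
30 0 None None None
40 0 None None None
50 0 None None None
60 2 -71.5 71.4 10.1
70 70 -72.3 71.6 16.0
80 90 -77.0 77.5 15.9
90 59 -83.3 82.0 14.5
100 0 None None None
-80 35 [-49.6 -45.3 -40.5]
-60 52 [-53.6 -51.4 -40.8]
-40 45 [-53.9 -52.6 -51.3]
-20 49 [-52.9 -51.9 -50.5]
0 46 [-53.  -51.7 -50.7]
20 55 [-53.3 -52.1 -50.7]
40 62 [-52.9 -51.5 -41.3]
60 47 [-50.1 -44.8 -40.5]
80 0 None
```

View pics/w2.png

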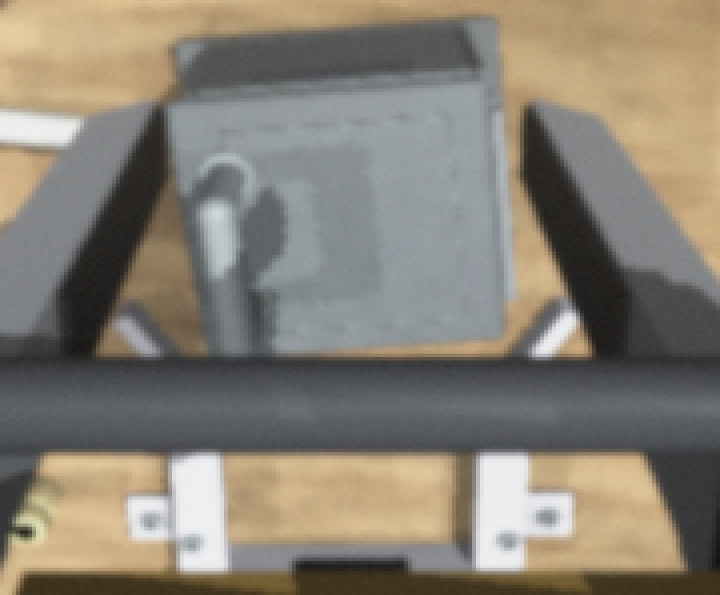

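```bash
python3 -m pendant '[[0.68,0,0.1,1,0],[0.68,0,0.2,3.5,0],[0.68,0,0.2,6.5,0],[0.68,0,0.2,9.5,0],[0.68,0,0.2,12.5,0],[0.68,0,0.2,15.5,0],[0.68,0,0.2,17,0],[0.68,0,0.2,17.5,0],[0.68,0,0.2,17.5,0]]'
python3 -m pendant '[[0.68,-0.3,0,0,0],[0.68,-0.9,0,0,0],[0.68,-1.5,0,0,0],[0.68,-2.1,0,0,0],[0.68,-2.7,0,0,0],[0.68,-3.3,0,0,0],[0.68,-3.9,0,0,0],[0.68,-4.5,0,0,0],[0.68,-5,0,0,0],[0.68,-5.3,0,0,0],[0.68,-5.5,0,0,0],[0.68,-5.5,0,0,0]]'
python3 - <<'E'
from h import *
s=sense();p,d=get_image("wrist");np.savez("pics/w3.npz",p=p,d=d)
cv2.imwrite("pics/w3.png",p[...,::-1])
p,d=get_image("scene");cv2.imwrite("pics/s3.png",p[...,::-1])
E
```

```text
time_s: 2.72
ee_pos: [0.503, -0.0171, 0.0291]
ee_rot: [-2.08, -2.352, 0.003]
wrist_force: [0.7, 0.3, 0.2]
gripper_width: 0.681
time_s: 3.72
ee_pos: [0.5114, -0.0722, 0.0311]
ee_rot: [-2.082, -2.352, -0.002]
wrist_force: [0.0, 6.2, 4.2]
gripper_width: 0.681
```

View pics/w3.png

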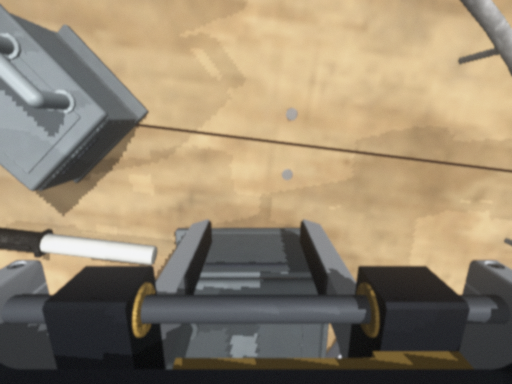

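View pics/s3.png

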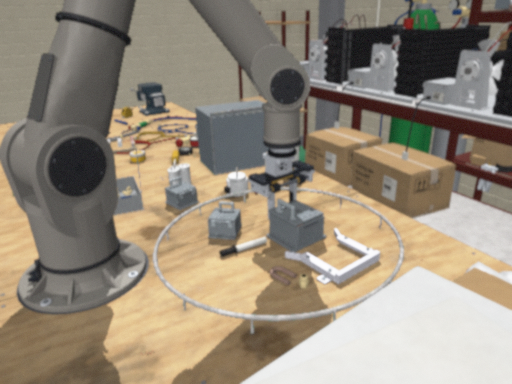

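```bash
cat >> h.py <<'E'
a=np.radians(7);EX=np.array([np.cos(a),np.sin(a)]);EY=np.array([-EX[1],EX[0]]);O=np.array([535.4,-278.4])
def dk(P): return (P[...,:2]-O)@np.stack([EX,EY],1)
def boxlook(tag):
    s=sense();print("tcp dock",dk(s['ee_pos']*1000).round(1),s['ee_pos'][2].round(4),"F",s['wrist_force'].round(1))
    for n in("wrist","scene"):
        s=sense();p,d=get_image(n);W=cloud(n,d,(s['ee_pos'],s['ee_rot']))*1000
        np.savez(f"pics/{n}{tag}.npz",p=p,d=d,W=W);cv2.imwrite(f"pics/{n}{tag}.png",p[...,::-1])
        D=dk(W);
        for nm,lo,hi in(("lid",76,85),("handle",106,120)):
            hs=cv2.cvtColor(p,cv2.COLOR_RGB2HSV)
            m=(W[...,2]>lo)&(W[...,2]<hi)&(abs(D[...,0])<80)&(abs(D[...,1])<205)&(d>0)&(hs[...,2]>75)
            if n=="wrist": m[290:]=0 if nm=="x" else m[290:]
            k,l,st,_=cv2.connectedComponentsWithStats(m.astype(np.uint8))
            if k<2: continue
            i=1+np.argmax(st[1:,4]);m=l==i;q=D[m].astype(np.float32)
            r=cv2.minAreaRect(q);print(n,nm,len(q),np.round(r[0],1),np.round(r[1],1),round(r[2],1),"min",q.min(0),"max",q.max(0))
E
python3 -c "
from h import *
boxlook('4')"
```

```text
tcp dock [  1.3 207.6] 0.0311 F [0.9 4.9 4.9]
wrist lid 4454 [-1.000e-01  1.597e+02] [27.8 83.8] 89.1 min [-42.18906 145.167  ] max [ 41.921783 174.1252  ]
wrist handle 27 [-32.4 201.6] [0.6 5.9] 1.5 min [-32.771595 198.67346 ] max [-32.055546 204.56104 ]
scene lid 687 [ -7.1 145.8] [116.7 103.3] 88.7 min [-59.05344  88.29078] max [ 45.79624 204.92905]
scene handle 90 [-41.8 140.7] [58.9 10.8] 88.7 min [-47.24047  111.199814] max [-36.016495 170.22014 ]
```

```bash
python3 - <<'E'
from h import *
d=np.load("pics/scene0.npz")['d'];W=cloud("scene",d)*1000;D=dk(W)
m=(W[...,2]>106)&(W[...,2]<120)&(abs(D[...,0])<80)&(abs(D[...,1]-170)<60);q=D[m].astype(np.float32);print(cv2.minAreaRect(q))
z=np.load("pics/scene4.npz");
for WW in(W,z['W']):
  D=dk(WW)
  m=(WW[...,2]>12)&(WW[...,2]<30)&(abs(D[...,0])<90)&(D[...,1]>-75)&(D[...,1]<20); 
  q=D[m]; print("rails",len(q)); print(np.histogram(q[:,0],np.arange(-90,95,5)))
p=z['p'];cv2.imwrite("pics/c4.png",cv2.resize(p[180:300,190:400,::-1],None,fx=3.8,fy=3.8,interpolation=3))
E
```

```text
((-37.395233154296875, 166.33364868164062), (9.84907054901123, 62.80424118041992), 6.629576683044434)
rails 798
(array([ 0,  0,  1, 99, 70, 47, 53, 39, 13, 15, 12, 12, 14, 13, 15, 12, 13,
       12, 13, 13, 13, 11, 13, 12, 11, 13, 11, 14, 43, 63, 38, 50, 39,  1,
        0,  0]), array([-90, -85, -80, -75, -70, -65, -60, -55, -50, -45, -40, -35, -30,
       -25, -20, -15, -10,  -5,   0,   5,  10,  15,  20,  25,  30,  35,
        40,  45,  50,  55,  60,  65,  70,  75,  80,  85,  90]))
rails 793
(array([ 0,  0,  1, 99, 66, 47, 53, 40, 12, 15, 11, 17, 13, 11, 14, 12, 15,
       10, 14, 13, 13, 11, 13, 13, 11, 13, 10, 14, 42, 65, 37, 50, 36,  2,
        0,  0]), array([-90, -85, -80, -75, -70, -65, -60, -55, -50, -45, -40, -35, -30,
       -25, -20, -15, -10,  -5,   0,   5,  10,  15,  20,  25,  30,  35,
        40,  45,  50,  55,  60,  65,  70,  75,  80,  85,  90]))
```

View pics/c4.png

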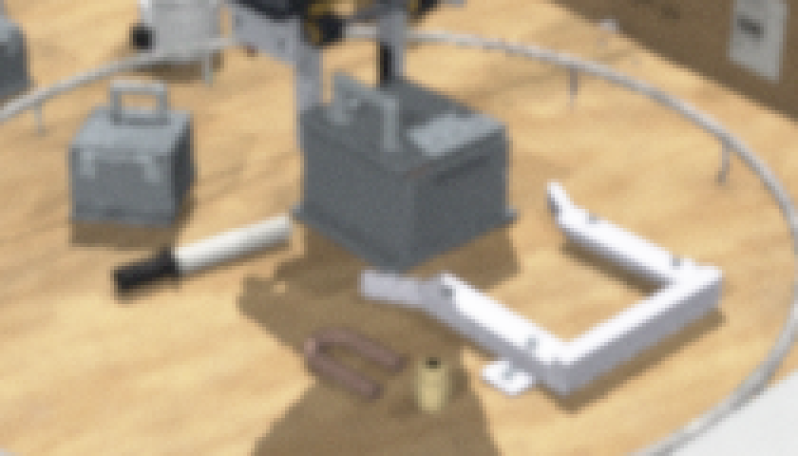

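```bash
python3 -m pendant '[[0.68,-0.3,0.05,0,0],[0.68,-0.7,0.12,0,0],[0.68,-1.1,0.2,0,0],[0.68,-1.5,0.27,0,0],[0.68,-1.9,0.34,0,0],[0.68,-2.3,0.41,0,0],[0.68,-2.7,0.48,0,0],[0.68,-2.9,0.5,0,0],[0.68,-3,0.5,0,0]]'; python3 -c "
from h import *
boxlook('5')"
```

```text
time_s: 4.67
ee_pos: [0.5196, -0.1012, 0.0309]
ee_rot: [-2.082, -2.352, -0.002]
wrist_force: [-1.6, 9.0, 7.0]
gripper_width: 0.684
tcp dock [  5.9 177.8] 0.0309 F [-1.6  9.   7. ]
wrist lid 4451 [  4.4 130.3] [28.6 83.7] 89.1 min [-37.707882 115.32871 ] max [ 46.20305 145.14735]
wrist handle 346 [-32.4 187.7] [ 5.3 11.3] 69.5 min [-38.455658 183.26483 ] max [-27.173176 189.30078 ]
scene lid 727 [ -4.  120.5] [128.9 104.9] 86.3 min [-53.9743   58.61158] max [ 51.873745 187.0715  ]
scene handle 98 [-36.6 112.8] [12.7 63.2] 0.9 min [-43.33753   81.223694] max [-30.650173 144.375   ]
```

```bash
python3 -m pendant '[[0.68,-0.4,0,0,0],[0.68,-0.9,0,0,0],[0.68,-1.4,0,0,0],[0.68,-1.9,0,0,0],[0.68,-2.4,0,0,0],[0.68,-2.9,0,0,0],[0.68,-3.4,0,0,0],[0.68,-3.9,0,0,0],[0.68,-4.3,0,0,0],[0.68,-4.5,0,0,0]]'; python3 -c "
from h import *
boxlook('6')"
```

```text
time_s: 5.6
ee_pos: [0.525, -0.1462, 0.0309]
ee_rot: [-2.082, -2.352, -0.002]
wrist_force: [-1.5, 9.8, 5.2]
gripper_width: 0.68
tcp dock [  5.7 132.5] 0.0309 F [-1.5  9.8  5.2]
wrist lid 4401 [ 4.7 85. ] [27.5 83.2] 89.0 min [-37.109215  70.59613 ] max [46.163586 99.388145]
wrist handle 300 [-32.3 142.5] [ 5.  11.6] 69.1 min [-38.492153 138.15125 ] max [-27.552423 143.75925 ]
scene lid 801 [-3.3 77.7] [131.2 104. ] 88.3 min [-54.644657  12.274406] max [ 49.796513 144.30266 ]
scene handle 106 [-37.7  67.4] [11.2 61.4] 3.2 min [-43.97762  36.78442] max [-32.469067  98.093445]
```

View pics/scene6.png

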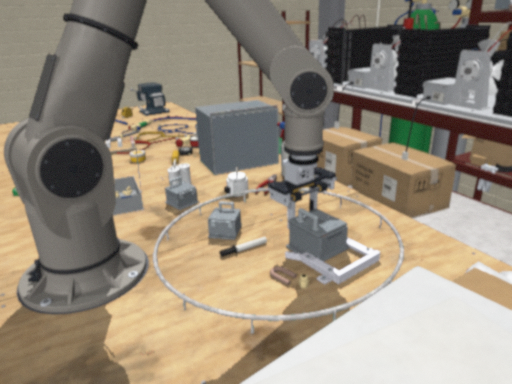

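```bash
python3 -m pendant '[[0.68,-0.4,0,0,0],[0.68,-0.9,0,0,0],[0.68,-1.4,0,0,0],[0.68,-1.9,0,0,0],[0.68,-2.4,0,0,0],[0.68,-2.9,0,0,0],[0.68,-3.4,0,0,0],[0.68,-3.9,0,0,0],[0.68,-4.4,0,0,0],[0.68,-4.9,0,0,0],[0.68,-5.3,0,0,0],[0.68,-5.6,0,0,0],[0.68,-5.8,0,0,0],[0.68,-5.8,0,0,0]]'; python3 -c "
from h import *
boxlook('7')"
```

```text
time_s: 6.87
ee_pos: [0.532, -0.2037, 0.0308]
ee_rot: [-2.082, -2.352, -0.001]
wrist_force: [-0.3, 4.3, 3.1]
gripper_width: 0.68
tcp dock [ 5.7 74.5] 0.0308 F [-0.3  4.3  3.1]
wrist lid 4372 [ 5.  27.1] [27.3 84. ] 88.6 min [-37.27882   12.477713] max [46.843105 41.3951  ]
wrist handle 289 [-33.1  83.1] [ 5.2 10.9] 88.2 min [-38.53451  80.3206 ] max [-27.635666  85.596016]
scene lid 896 [-3.6 17.6] [126.9 102.9] 87.6 min [-54.56388  -44.704662] max [50.01351  82.446236]
scene handle 118 [-37.8   9.6] [10.  63.8] 1.1 min [-42.934196 -22.200302] max [-32.556087  41.529   ]
```

Box at y ≈ 13 mm. I'll creep on until the end stop shows in the force.

```bash
python3 -m pendant '[[0.68,-0.2,0,0,0],[0.68,-0.4,0,0,0],[0.68,-0.6,0,0,0],[0.68,-0.7,0,0,0],[0.68,-0.8,0,0,0],[0.68,-0.8,0,0,0]]'; python3 -m pendant '[[0.68,-0.1,0,0,0],[0.68,-0.2,0,0,0],[0.68,-0.2,0,0,0]]';python3 -m pendant '[[0.68,-0.1,0,0,0],[0.68,-0.2,0,0,0],[0.68,-0.2,0,0,0]]'
```

```text
time_s: 7.47
ee_pos: [0.5329, -0.2112, 0.0307]
ee_rot: [-2.081, -2.352, -0.001]
wrist_force: [-1.5, 8.4, 5.8]
gripper_width: 0.679
time_s: 7.72
ee_pos: [0.5332, -0.2132, 0.0307]
ee_rot: [-2.081, -2.352, -0.001]
wrist_force: [-0.6, 7.8, 4.9]
gripper_width: 0.678
time_s: 7.97
ee_pos: [0.5335, -0.2151, 0.0307]
ee_rot: [-2.081, -2.352, -0.001]
wrist_force: [-0.2, 6.6, 4.8]
gripper_width: 0.679
```

```bash
python3 -m pendant '[[0.68,-0.1,0,0,0],[0.68,-0.15,0,0,0],[0.68,-0.15,0,0,0]]'; python3 -m pendant '[[0.68,-0.1,0,0,0],[0.68,-0.1,0,0,0]]';python3 -m pendant '[[0.68,-0.1,0,0,0],[0.68,-0.1,0,0,0]]'
```

```text
time_s: 8.22
ee_pos: [0.5334, -0.2154, 0.0307]
ee_rot: [-2.079, -2.352, -0.003]
wrist_force: [-2.5, 14.5, 11.1]
gripper_width: 0.681
time_s: 8.38
ee_pos: [0.5334, -0.2154, 0.0307]
ee_rot: [-2.078, -2.351, -0.003]
wrist_force: [-4.9, 20.1, 14.5]
gripper_width: 0.677
time_s: 8.55
ee_pos: [0.5334, -0.2155, 0.0307]
ee_rot: [-2.077, -2.351, -0.004]
wrist_force: [-7.1, 24.2, 17.4]
gripper_width: 0.678
```

```bash
python3 -m pendant '[[0.68,0.3,0,0,0],[0.68,1,0,0,0],[0.68,2,0,0,0],[0.68,2.3,0,-1,0],[0.68,2.3,0,-4,0],[0.68,2.3,0,-7.5,0],[0.68,2.3,0,-11,0],[0.8,2.3,0,-14,0],[1,2.3,0,-16,0],[1,2.3,0,-16.5,0],[1,2.3,0,-16.5,0]]'; python3 -c "
from h import *
boxlook('8')
z=np.load('pics/wrist8.npz');W=z['W'];D=dk(W)
for lo,hi in((76,85),(104,122),(12,30)):
    m=(W[...,2]>lo)&(W[...,2]<hi)&(abs(D[...,0])<75)&(abs(D[...,1])<75); q=D[m]; print(lo,m.sum(),q.min(0).round(1),q.max(0).round(1)) if m.any() else 0
p=z['p'];cv2.imwrite('pics/c8.png',cv2.resize(p[170:384,130:390,::-1],None,fx=3,fy=2.7,interpolation=3))
"
```

```text
time_s: 9.47
ee_pos: [0.5317, -0.1965, 0.1974]
ee_rot: [2.081, 2.351, 0.003]
wrist_force: [1.2, -0.2, -0.3]
gripper_width: 0.926
tcp dock [ 6.3 81.8] 0.1974 F [ 1.2 -0.2 -0.3]
wrist lid 5695 [-3.9  0.6] [106.9 100.3] 89.8 min [-53.858494 -52.990417] max [46.212875 54.242672]
wrist handle 539 [-36.7   0.7] [11.7 61.8] 0.0 min [-42.52037  -30.140398] max [-30.851618  31.624722]
scene lid 887 [-3.3 -2.4] [101.9 109.4] 1.0 min [-54.749786 -56.50109 ] max [48.442467 52.414783]
scene handle 123 [-38.1  -2.2] [11.7 63. ] 3.6 min [-43.15593  -33.528076] max [-31.069113  29.514252]
76 5708 [-53.9 -53. ] [48.6 54.2]
104 559 [-42.5 -30.1] [-30.8  31.8]
12 1863 [-75.  -66.8] [74.9 74.6]
```

View pics/c8.png

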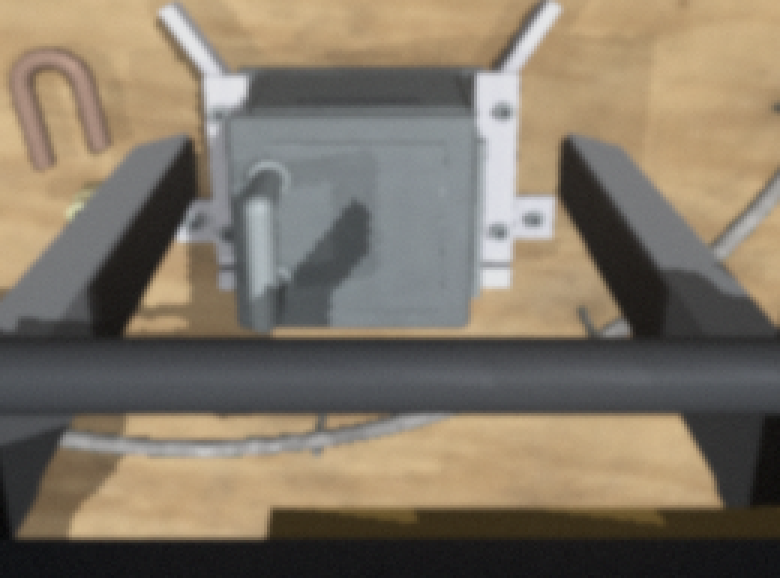

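View pics/scene8.png

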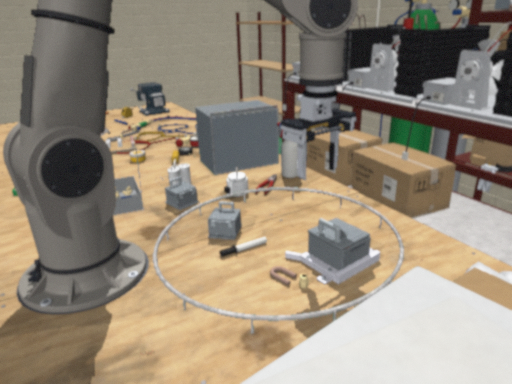

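The box is home. It measures (-0.7, +0.6) mm off the dock origin, its end face is flush with the rail ends, and the push force rose at the stop. The lid is still shut. Next I grip the handle.

```bash
python3 -m pendant '[[0.8,-1,-0.5,0,0],[0.8,-3,-1.6,0,0],[0.8,-5,-2.7,0,0],[0.8,-7,-3.7,0,0],[0.8,-8,-4.2,0,0],[0.8,-8.1,-4.3,1,0],[0.8,-8.1,-4.3,3,0],[0.8,-8.1,-4.3,5.5,0],[0.8,-8.1,-4.3,8,0],[0.8,-8.1,-4.3,9.7,0],[0.8,-8.1,-4.3,10.5,0],[0.8,-8.1,-4.3,10.7,0],[0.8,-8.1,-4.3,10.7,0]]'; python3 -c "
from h import *
boxlook('9')
"
```

```text
time_s: 10.65
ee_pos: [0.498, -0.2816, 0.088]
ee_rot: [-2.081, -2.352, 0.001]
wrist_force: [-0.5, -0.2, 0.9]
gripper_width: 0.799
tcp dock [-37.5   1.4] 0.088 F [-0.5 -0.2  0.9]
wrist lid 12984 [-3.  -0.1] [101.9 107.3] 0.0 min [-53.958538 -53.75544 ] max [47.992115 53.560135]
wrist handle 1615 [-37.   0.] [63.2 12. ] 89.7 min [-42.908237 -31.600098] max [-30.92146   31.624857]
scene lid 713 [-3.2 -8. ] [ 97.2 101.4] 90.0 min [-53.940002 -56.56959 ] max [47.488266 40.605446]
scene handle 116 [-37.   -3.2] [58.9 12.2] 88.3 min [-43.700336 -32.734173] max [-31.470276  26.219955]
```

View pics/scene9.png

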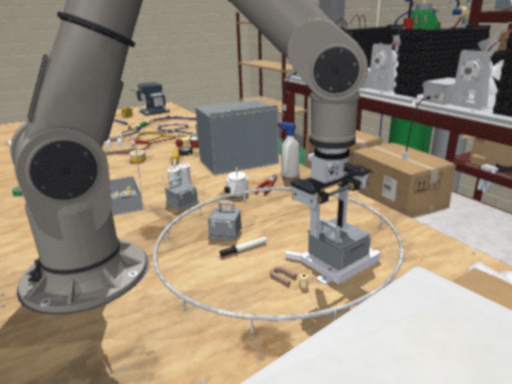

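View pics/wrist9.png

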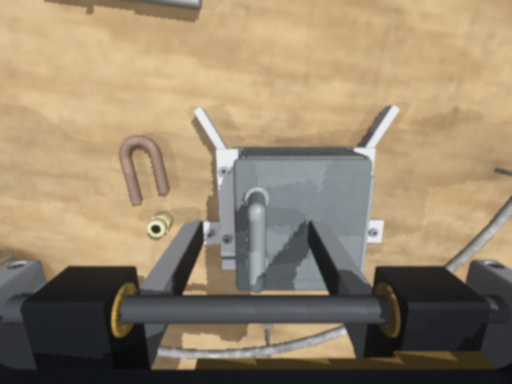

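The bar at (257,240) sits between the fingers, centred to about 0.5 mm. I'll close on it.

```bash
python3 -m pendant '[[0.5,0,0,0,0],[0.3,0,0,0,0],[0.15,0,0,0,0],[0,0,0,0,0],[0,0,0,0,0],[0,0,0,0,0],[0,0,0,0,0],[0,0,0,0,0],[0,0,0,0,0],[0,0,0,0,0],[0,0,0,0,0],[0,0,0,0,0]]'
```

```text
time_s: 11.75
ee_pos: [0.4985, -0.2819, 0.0885]
ee_rot: [2.082, 2.352, 0.0]
wrist_force: [4.1, -0.5, -2.9]
gripper_width: 0.117
```

```bash
python3 -m pendant '[[0,0,0.02,-0.05,0],[0,0,0.04,-0.1,0],[0,0,0.06,-0.15,0],[0,0,0.08,-0.2,0],[0,0,0.08,-0.2,0]]'; python3 -m pendant '[[0,0,0.02,-0.05,0],[0,0,0.04,-0.1,0],[0,0,0.06,-0.15,0],[0,0,0.08,-0.2,0],[0,0,0.08,-0.2,0]]'
```

```text
time_s: 12.17
ee_pos: [0.4982, -0.2817, 0.0901]
ee_rot: [-2.082, -2.351, 0.001]
wrist_force: [0.6, -0.1, -8.6]
gripper_width: 0.118
time_s: 12.58
ee_pos: [0.4997, -0.2817, 0.0925]
ee_rot: [-2.082, -2.352, 0.0]
wrist_force: [-0.8, 1.0, -9.6]
gripper_width: 0.119
```

```bash
python3 -m pendant '[[0,0,0.03,-0.05,0],[0,0,0.05,-0.1,0],[0,0,0.08,-0.15,0],[0,0,0.1,-0.2,0],[0,0,0.1,-0.2,0]]'; python3 -m pendant '[[0,0,0.03,-0.05,0],[0,0,0.05,-0.1,0],[0,0,0.08,-0.15,0],[0,0,0.1,-0.2,0],[0,0,0.1,-0.2,0]]'; python3 -c "
from h import *
boxlook('10')
z=np.load('pics/wrist10.npz');W=z['W'];D=dk(W)
m=(W[...,2]>70)&(W[...,2]<110)&(D[...,0]>-10)&(D[...,0]<45)&(abs(D[...,1]-35)<15)
A=np.c_[D[m][:,0],np.ones(m.sum())];print(m.sum(),np.linalg.lstsq(A,W[m][:,2],rcond=None)[0])
"
```

```text
time_s: 13.0
ee_pos: [0.5009, -0.2816, 0.0946]
ee_rot: [2.082, 2.352, 0.0]
wrist_force: [-1.7, 0.8, -9.2]
gripper_width: 0.116
time_s: 13.42
ee_pos: [0.5017, -0.2818, 0.0969]
ee_rot: [2.082, 2.352, 0.0]
wrist_force: [-4.3, 1.8, -0.8]
gripper_width: 0.117
tcp dock [-33.8   0.7] 0.0969 F [-4.3  1.8 -0.8]
wrist lid 4814 [15.2  3.4] [ 63.2 100.5] 0.6 min [-16.84555  -46.540257] max [47.18344  53.750854]
wrist handle 150 [-23.7  10.2] [ 7.2 13.1] 69.4 min [-29.139622   8.107691] max [-16.413666  15.8603  ]
scene lid 199 [ 28.6 -25.1] [119.9  60.1] 53.7 min [-31.0976  -56.18975] max [46.78751  38.390057]
scene handle 101 [-38.9  -2.3] [61.8 25.2] 85.0 min [-51.46094  -33.672962] max [-25.942648  28.605879]
2810 [-0.11166982 85.81612293]
```

View pics/wrist10.png

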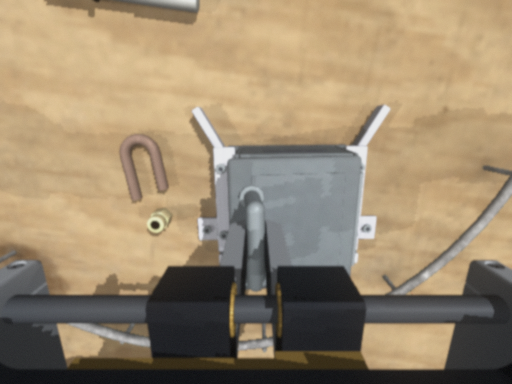

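The seal has broken: the lid plane slopes 0.112 rad and the pull force has dropped. I'll go on along the arc to 0.25 rad.

```bash
python3 -m pendant '[[0,0,0.06,-0.1,0],[0,0,0.12,-0.2,0],[0,0,0.18,-0.3,0],[0,0,0.24,-0.4,0],[0,0,0.3,-0.5,0],[0,0,0.37,-0.6,0],[0,0,0.44,-0.7,0],[0,0,0.51,-0.8,0],[0,0,0.58,-0.9,0],[0,0,0.66,-1.0,0],[0,0,0.72,-1.08,0],[0,0,0.75,-1.12,0],[0,0,0.75,-1.12,0],[0,0,0.75,-1.12,0]]'; python3 -c "
from h import *
boxlook('11')
z=np.load('pics/wrist11.npz');W=z['W'];D=dk(W)
m=(W[...,2]>70)&(W[...,2]<110)&(D[...,0]>-10)&(D[...,0]<42)&(abs(D[...,1]-35)<15)
A=np.c_[D[m][:,0],np.ones(m.sum())];s=np.linalg.lstsq(A,W[m][:,2],rcond=None)[0];print(m.sum(),s,np.arctan(-s[0]))
p=np.load('pics/scene11.npz')['p'];cv2.imwrite('pics/c11.png',cv2.resize(p[200:300,260:400,::-1],None,fx=5,fy=5,interpolation=3))
"
```

```text
time_s: 14.68
ee_pos: [0.509, -0.2808, 0.1079]
ee_rot: [-2.082, -2.352, 0.0]
wrist_force: [-6.8, -0.1, 0.4]
gripper_width: 0.115
tcp dock [-26.5   0.9] 0.1079 F [-6.8 -0.1  0.4]
wrist lid 1707 [38.9  5.8] [ 25.3 100.1] 7.7 min [ 19.636265 -43.66308 ] max [46.817535 53.798244]
wrist handle 114 [-32.5  28.5] [14.2  5.6] 27.4 min [-37.564194  22.928242] max [-24.92139   31.470203]
scene lid 57 [ 42.3 -20.8] [79.  26.2] 72.3 min [ 17.884657 -55.325516] max [47.47571  20.344666]
scene handle 51 [-33.4   5.4] [23.  40.4] 29.4 min [-42.622974  -8.615965] max [-14.679766  27.783804]
2500 [-0.24294533 92.47796678] 0.23832803183549325
```

View pics/c11.png

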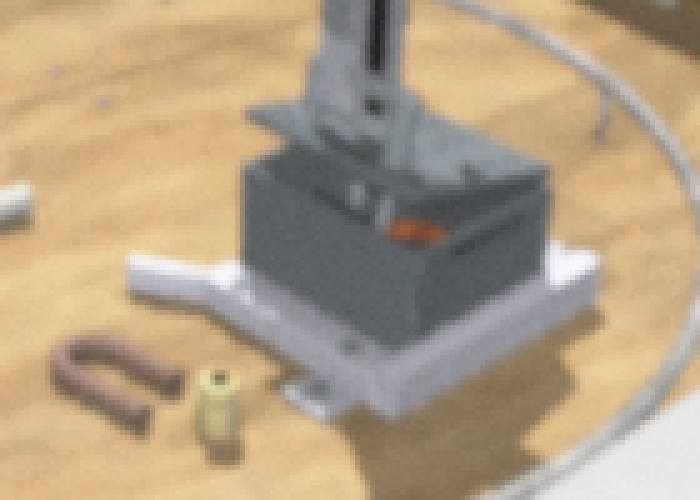

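View pics/wrist11.png

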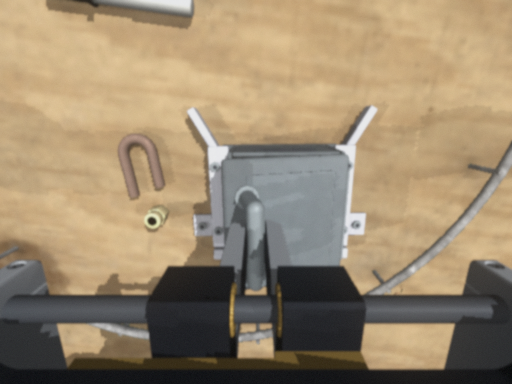

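```bash
python3 -m pendant '[[0,0,-0.04,-0.03,0],[0,0,-0.08,-0.06,0],[0,0,-0.1,-0.06,0],[0,0,-0.1,-0.06,0],[0,0,-0.1,-0.06,0],[0,0,-0.1,-0.06,0],[0,0,-0.1,-0.06,0],[0,0,-0.1,-0.06,0],[0,0,-0.1,-0.06,0],[0,0,-0.1,-0.06,0]]'; python3 -c "
from h import *
boxlook('12')
z=np.load('pics/wrist12.npz');W=z['W'];D=dk(W)
m=(W[...,2]>70)&(W[...,2]<110)&(D[...,0]>-10)&(D[...,0]<42)&(abs(D[...,1]-35)<15)
A=np.c_[D[m][:,0],np.ones(m.sum())];s=np.linalg.lstsq(A,W[m][:,2],rcond=None)[0];t=np.arctan(-s[0]);print(t,102*np.sin(t))
m=(W[...,2]>68)&(W[...,2]<98)&(abs(D[...,0]-30)<15)&(abs(D[...,1])<70);print('lid y',np.percentile(D[m][:,1],[1,99]))
print(sense()['gripper_width'])
"
```

```text
time_s: 15.62
ee_pos: [0.5083, -0.2808, 0.1083]
ee_rot: [2.082, 2.352, 0.0]
wrist_force: [1.9, -0.4, -3.7]
gripper_width: 0.119
tcp dock [-27.2   0.9] 0.1083 F [ 1.9 -0.4 -3.7]
wrist lid 1564 [39.3  6.5] [24.8 98.4] 7.3 min [ 20.867975 -42.608154] max [48.04208 53.91533]
wrist handle 117 [-33.3  28.9] [13.2  5.8] 30.8 min [-38.989914  23.632893] max [-26.290071  31.314589]
scene lid 33 [ 36.4 -48.2] [38.8 18.6] 46.0 min [ 16.216843 -55.713554] max [ 47.6924  -27.77304]
scene handle 52 [-35.    5.1] [25.9 40.2] 27.2 min [-42.8605    -9.260915] max [-14.520406  27.710264]
0.23545061397416578 23.79468142183425
lid y [-39.54094258  53.91189712]
0.12208980377313192
```

```bash
python3 -c "
from station import *
close_job()"
```

```text
the job is handed in; nothing more can be done
```

I slid the dry box into its dock until it was fully home, then broke the stuck seal. I handed the job in at about 16 s with the gripper still holding the lid ajar.

- **Box in dock:** I pushed its end face with two fingers. The push force rose from about 7 N to 24 N with no further movement. The wrist camera then put the box within 1 mm of the dock origin, with its end face flush with the rail ends and the lid still shut.
- **Lid:** I gripped the handle bar and raised it in small steps along its arc. The force readings after each step reached about 10 N, below the 13–16 N peak given, and then dropped. No picture or reading showed it opening past the final gap.
- **Last checks:** The lid angle measured 0.235 rad, which is a 24 mm gap. The handle's rise of about 20 mm suggests 0.25 rad, or 25 mm. The grip was still on the bar with a load of about 4 N, and the lid's +y edge was where it was after docking, so the box had not moved along the dock.
- **Scatter and bystanders:** Scene-camera positions differed from the wrist camera's by up to about 4 mm, and I relied on the wrist camera. The U-bend and flare nut looked undisturbed in the last pictures I viewed. I did not measure them or the marker pen again.

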